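# Hang up the ear defenders on the desk rail

### The job

The grinding is done, so hang the ear defenders that stand on the engraver's desk on the steel rail at the desk's right-hand edge. First make room: slide the pair that already hangs there along the bar to the end farther from the robot, without lifting it off. Then hang the pair from the desk beside it, on the part nearer to the robot, headband squarely over the bar with one cup on either side; do not knock over or shift the other things on the desk.

Things in the scene. Friction and masses are not known exactly. Their poses are not given: they have to be found in the camera images.
- muffs: Black ear defenders standing on their cups on the desk, 0.2-0.35 kg, rigid. Origin on the desk midway between the cups; z up, x cup to cup, y across the headband's width; same after half a turn. Cups 78 wide (y), 105 high, at |x| 45 to 90. Headband: arch in x-z, 32 wide (y), 14 thick, at the crown z 173 (underside) to 187 (top), level for |x|<13, falling to z 118 at |x|=77 (mm).
- muffs_crown (a point): The middle of the underside of the standing pair's headband, at its crown (0, 0, 173 mm in the frame of muffs).
- hung: A second pair, same size and frame as muffs, hanging free near the middle of the rail: the underside of its headband's crown rests on the bar, cups on either side of the bar below the desk top, band square across the bar. It slides along the bar when its headband is pushed with a few newtons.
- hung_crown (a point): The middle of the underside of the hanging pair's headband, at its crown (0, 0, 173 mm in the frame of hung), where it rests on top of the bar.
- rail: Fixed clamp-on rail outside the desk's right edge: level round steel bar, 20 mm diameter, on an arm at each end. Origin: middle of the bar on its axis, 30 mm above the desk top, 125-140 mm from the desk edge; x along the bar away from the robot, y to the desk, z up. Bar free for 130 mm either side of the origin; then end blocks 26 high, 22 wide, and arms 18 mm square at bar height, to +y.
- oil: Bystander: brown oil bottle, 48 mm across, 115 mm high, standing; origin under its centre.
- blank: Bystander: flat pale wooden printing block, 140 x 90 x 22 mm; origin under its centre.
- stone: Bystander: grey oilstone in a wooden tray, 190 x 64 x 30 mm; origin under its centre.
- mallet: Bystander: turned wooden carver's mallet standing on its head, 84 mm across, 224 mm high; origin under its centre.
- mug: Bystander: white mug, 76 mm across, 88 mm high, handle to its +y; origin under its centre.
- seal: Bystander: upright stone seal blank, 32 x 32 x 62 mm; origin under its centre.
There are look-alikes about, which are no part of the job. Leave any yellow look-alike of the hung alone.

How it is judged:
By the outcome, as a careful person would: the job done as asked, in the order asked, and still so for the second after the job is handed in, with the robot touching nothing.
It also fails if it takes over 61 s, if anything falls off the work surface, if the arm or the gripper's body presses on something with over 40 N, if the wrist force passes 120 N, or if a joint passes its speed limit or range.

### The arm

A 6-joint arm with a two-finger parallel gripper is mounted at the origin on the work surface. World frame = base frame: x ahead of the robot, y to its left, z up, the work surface at z = 0. Lengths are in m, angles in degrees, forces in N, time in s.
With the tool pointing down it reaches from about 0.35 to 0.975 m from the base axis. Payload 7.1 kg.
Tool frame: the origin (TCP) lies at the centre of the arm's flange, where the gripper is bolted on; the fingertips stand 182 mm ahead of it and the grasp point (between the pads) lies 163 mm ahead of it; x points along the fingers, y is the direction in which the jaws open and shut, and the axes are right-handed (so a half turn about x gives the same grasp; the last joint's range is limited). The gripper opens to 88 mm and grips with 3 to 60 N. Pads are 20 mm wide; open, the fingers measure 115 mm over their backs; the gripper's body (75 mm by 178 mm) begins 61 mm behind the grasp point.
Start: joints at [68.927, 24.242, 93.386, -0, 62.372, -1.089], TCP at [0.214, 0.587, 0.405] pointing down, gripper open.
Joint ranges: [-172.04, 172.04], [-51.8, 120.97], [4.93, 147.93], [-75.15, 255.16], [6.16, 154.13], [-145.62, 145.62]. Speed limits (degrees/s): [136.94, 136.94, 172.46, 180, 180, 180].

### API

Orientations are given as [roll, pitch, yaw] about the fixed x, y, z axes, in that order (R = Rz(yaw) Ry(pitch) Rx(roll)).
In Python, from plant import read_state, viewer, ticket, models gives the robot as it stands.
- The arm moves only by the tool apply_moves, never from a script. Its argument "moves" is a list of rows, each a list of 3 entries, a list of its own where there are three numbers: the shift along the tool's x, y, z in m, then the turn, a rotation vector about the tool's x, y, z in rad, then the closure, from 0 (fully open) to 1 (shut). A call has 1 to 10 rows; each row shifts and turns the pose as measured when the row begins, along the tool's axes as they then stand; what a row does not reach is not made up. A row lasts 1/12 s, in which the tool goes at most 41.7 mm and 7.16 degrees, less where a joint would pass 70% of its speed; a pose out of reach is approached as far as the arm can. A call with a gripper value outside its range is refused whole. The fingers move at their own pace and stop on an object; "force" is the grip in N (left out, the last holds). Time passes only in rows, so rows that do not move let the fingers close. It gives the time, the measured TCP pose, the force and the opening at its end, in the units of the state.
- read_state(): the state, without advancing time (a new reading comes with each control period).
- viewer.camera(name): name is "side" or "top" or "wrist"; returns the picture (384x512x3 uint8, red, green, blue); there is no depth.
- viewer.camera_model(name): a dict with "vfov" (degrees; the focal length in pixels is half the picture's height over the tangent of half this angle, whatever the lens; pixels are square), "cx", "cy" (the principal point, pixels), "D" ([k1, k2, p1, p2, k3] as OpenCV has them; the pictures are not rectified), "xyz" and "orientation" of the camera in the world. Camera axes: x right, y down, z forward; pixel columns grow to the right and rows downward; lengths in m; the calibration is good to about 2 mm. A picture is of the moment at which its call begins: read the wrist's pose just before it. camera_model takes no time and is no camera call; for the wrist camera it gives the pose at the moment of the call.
- ticket.close_job(): hands the job in, once; it reports no verdict.
Trained networks look in the newest picture that a camera, given by its name, has taken for a name from the list of things; names that differ only in an ending like _2 or _b are one class to them, and where a whole thing is asked for, a point or a joint stands for the part that bears it (a point fixed in the world has none). Each returns a list of dicts, best first, with "conf" (0 to 1); they miss things now and then, are a little off and sometimes report something else, mostly with a low value. They report only what shows in the picture. A call takes as long as a camera call. They do not tell look-alikes from the thing itself.
- models.boxes_of(camera, query): "position" ([row, column] as shares, 0 to 1, of the picture: columns of its width, rows of its height, amid what is visible of it).
- models.regions_of(camera, query): "region" (384x512 bool, what is visible of it) and "position" ([row, column] as shares, 0 to 1, of the picture: columns of its width, rows of its height, amid what is visible of it).
The state is a dict: "time": time; "qpos": joint angles; "qd": joint speeds; "tau": joint torques, N m; "tool_pos": TCP position; "eef_rot": TCP orientation; "contact_force": force on the tool from outside, world axes, zero at the start; "ft_torque": the same for the moment, N m; "finger_gap": finger opening in m.
Only numpy, scipy, OpenCV 4.12 (cv2) and the standard library are available. Lean on these libraries where they do the work, as an engineer would, in place of code of your own. Each camera call takes 0.05 s, during which the arm holds its last target.

## Working session

There is one attempt and no reset: what is moved stays moved. The work goes in short steps, Python scripts to look and compute and a tool call to move; the robot and the scene stay as the last step left them, time stands still between calls to the robot, and variables do not carry over. Pictures are saved under pics/ and viewed, and the job is handed in when it is done.

Besides the shell and the picture viewer there is one more tool, called by a JSON object that holds its "method" and its "body". apply_moves: Moves the arm, as the interface text tells. Its arguments: {"type":"object","properties":{"moves":{"type":"array"},"force":{"type":"number"}},"required":["moves"]}

```bash
ls; mkdir -p pics
python3 - <<'E'
from plant import read_state, viewer
import cv2
print(read_state())
for n in ["side","top","wrist"]:
    print(n,viewer.camera_model(n))
    cv2.imwrite(f"pics/{n}0.png",cv2.cvtColor(viewer.camera(n),cv2.COLOR_RGB2BGR))
E
```

```text
pics
{'time': 0.0, 'qpos': array([ 6.89290340e+01,  2.42825252e+01,  9.34314244e+01,  1.13253283e-03,
        6.23729876e+01, -1.08929876e+00]), 'qd': array([ 0.08510769, -0.11662486, -0.04371643,  0.02447425,  0.02912577,
       -0.01212409]), 'tau': array([-1.54099522e-03, -5.44637597e+01, -2.73649943e+01,  6.42999052e-02,
        2.28043331e-02, -1.26530012e-04]), 'tool_pos': array([0.21345374, 0.58711955, 0.40392232]), 'eef_rot': array([ -91.75003673,   89.91305696, -111.73222987]), 'contact_force': array([ 0.09228329,  0.05272281, -0.31299834]), 'ft_torque': array([-0.0333656 , -0.00030367, -0.03671494]), 'finger_gap': 0.0881153940016971}
side {'vfov': 45.32034532961234, 'cx': 245.1212754419203, 'cy': 188.8576832860517, 'D': array([-0.00835814,  0.        ,  0.        ,  0.        ,  0.        ]), 'xyz': array([ 0.03929489, -0.90316895,  0.87390366]), 'orientation': array([-128.72841614,   -0.70492973,  -29.13521615])}
top {'vfov': 45.87353643844242, 'cx': 256.58079046084566, 'cy': 191.4474080823745, 'D': array([-0.06419329,  0.        ,  0.        ,  0.        ,  0.        ]), 'xyz': array([ 0.32619973, -0.0261226 ,  1.12272163]), 'orientation': array([-1.67783819e+02,  1.62268730e-01, -8.61803945e+01])}
wrist {'vfov': 71.2390103460594, 'cx': 255.40749262745487, 'cy': 192.75145387505202, 'D': array([-0.04317624,  0.        ,  0.        ,  0.        ,  0.        ]), 'xyz': array([0.15246892, 0.60947856, 0.38391904]), 'orientation': array([1.65895872e+02, 7.68916251e-02, 7.00182124e+01])}
```

View pics/side0.png

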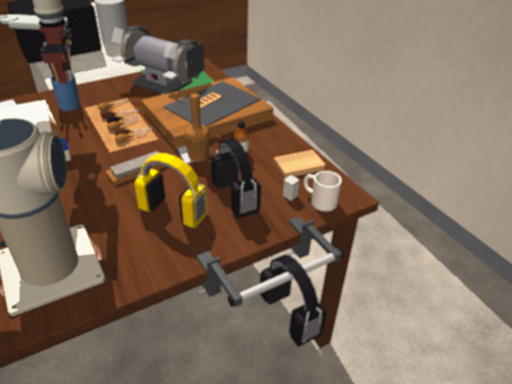

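View pics/top0.png

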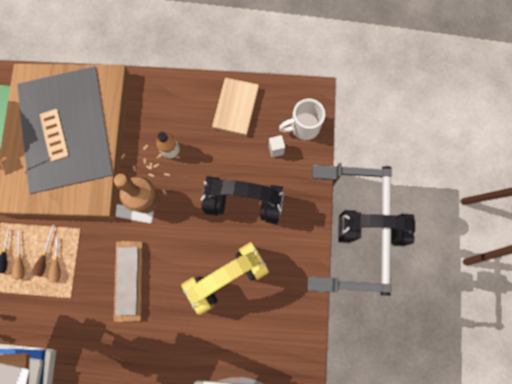

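View pics/wrist0.png

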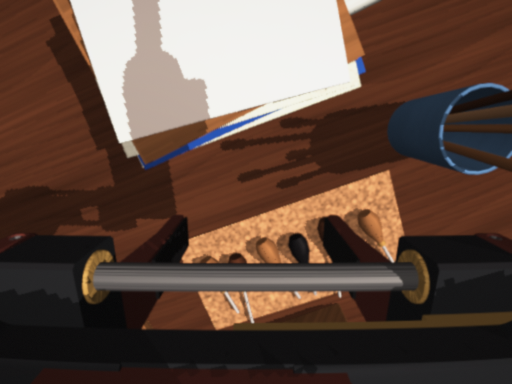

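```bash
cat > h.py <<'E'
import numpy as np, cv2
from scipy.spatial.transform import Rotation as R
from plant import read_state, viewer, models
def K(m):
    f=192/np.tan(np.radians(m['vfov']/2)); return np.array([[f,0,m['cx']],[0,f,m['cy']],[0,0,1.]])
def Rm(m): return R.from_euler('xyz',m['orientation'],degrees=True).as_matrix()
def ray(m,px):
    u=cv2.undistortPoints(np.array([[px]],float),K(m),m['D'])[0,0]
    d=Rm(m)@np.array([u[0],u[1],1]); return m['xyz'],d/np.linalg.norm(d)
def onz(m,px,z):
    o,d=ray(m,px); return o+d*(z-o[2])/d[2]
def tri(l):
    A=np.zeros((3,3));b=np.zeros(3)
    for m,px in l:
        o,d=ray(m,px);P=np.eye(3)-np.outer(d,d);A+=P;b+=P@o
    X=np.linalg.solve(A,b)
    res=[np.linalg.norm((np.eye(3)-np.outer(d,d))@(X-o)) for o,d in [ray(m,p) for m,p in l]]
    return X,res
def proj(m,X):
    X=np.atleast_2d(X).astype(float)
    Rw=Rm(m).T; t=-Rw@m['xyz']
    return cv2.projectPoints(X,cv2.Rodrigues(Rw)[0],t,K(m),m['D'])[0][:,0]
def save(im,name,box=None,s=1):
    if box: im=im[box[1]:box[3],box[0]:box[2]]
    im=cv2.resize(im,None,fx=s,fy=s,interpolation=cv2.INTER_CUBIC)
    cv2.imwrite('pics/'+name,cv2.cvtColor(im,cv2.COLOR_RGB2BGR))
E
python3 - <<'E'
from h import *
import pickle
S={}
for c in ['top','side']:
    im=viewer.camera(c); S[c]=im
    for q in ['muffs','hung','muffs_crown','hung_crown','rail']:
        r=models.regions_of(c,q) if q in('muffs','hung') else models.boxes_of(c,q)
        S[c,q]=r
        for k in r: print(c,q,round(k['conf'],2),(k['position'][1]*512).round(1),(k['position'][0]*384).round(1), k['region'].sum() if 'region' in k else '')
pickle.dump(S,open('s.pkl','wb'))
save(S['top'],'tz.png',(180,140,440,320),3)
save(S['side'],'sz.png',(100,110,390,350),2.5)
E
```

```text
Traceback (most recent call last):
AttributeError: 'float' object has no attribute 'round'
```

Run:
```python
from h import *
import pickle
S={}
for c in ['top','side']:
    im=viewer.camera(c); S[c]=im
    for q in ['muffs','hung','muffs_crown','hung_crown','rail']:
        r=models.regions_of(c,q) if q in('muffs','hung') else models.boxes_of(c,q)
        S[c,q]=r
        for k in r: print(c,q,round(k['conf'],2),round(k['position'][1]*512,1),round(k['position'][0]*384,1), k['region'].sum() if 'region' in k else '')
pickle.dump(S,open('s.pkl','wb'))
save(S['top'],'tz.png',(180,140,440,320),3)
save(S['side'],'sz.png',(100,110,390,350),2.5)
```

```text
top muffs 0.87 242.8 198.3 2251
top muffs 0.74 380.3 225.1 1980
top muffs 0.16 127.1 280.0 2240
top hung 0.81 223.5 278.6 2101
top hung 0.57 378.6 226.8 1858
top hung 0.54 236.0 108.3 1910
top muffs_crown 0.65 241.4 193.7 
top hung_crown 0.74 382.1 226.9 
top hung_crown 0.7 222.1 277.2 
top hung_crown 0.44 135.7 194.4 
top rail 0.85 381.2 243.6 
side muffs 0.56 234.9 175.4 2471
side hung 0.75 237.4 174.3 2535
side hung 0.7 180.3 191.4 2798
side hung 0.61 302.5 297.0 2957
side muffs_crown 0.68 237.6 175.0 
side hung_crown 0.78 297.5 295.3 
side hung_crown 0.64 178.8 193.5 
side rail 0.95 284.3 273.9
```

View pics/tz.png

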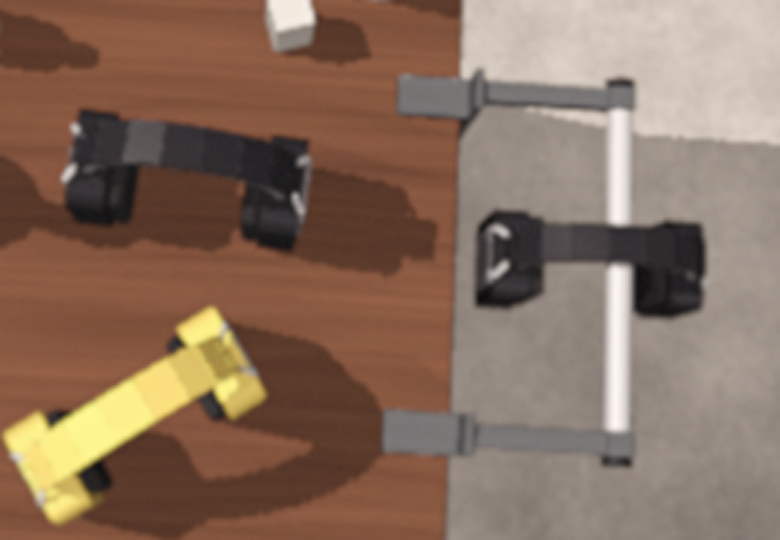

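View pics/sz.png

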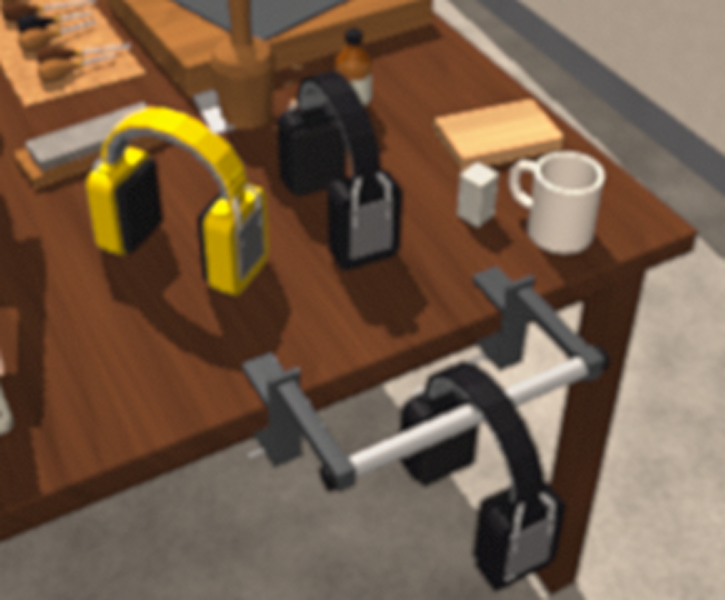

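```bash
cat >> h.py <<'E'
def band(n=12):
    # underside arc approx: level |x|<13, falling to 118 at 77
    xs=np.array([-84,-77,-60,-40,-13,13,40,60,77,84.])/1e3
    zt=np.array([105,125,160,178,187,187,178,160,125,105.])/1e3
    zb=np.array([100,110,145,165,173,173,165,145,110,100.])/1e3
    return xs,zt,zb
def parts():
    P=[]
    for s in(-1,1):
        P.append(np.array([[s*a,b,c] for a in(.045,.09) for b in(-.035,.035) for c in(0,.105)]))
    xs,zt,zb=band()
    for i in range(len(xs)-1):
        P.append(np.array([[xs[j],b,z[j]] for j in(i,i+1) for b in(-.016,.016) for z in(zt,zb)]))
    return P
def sil(m,p,Rot=None,scale=4):
    Rr=R.from_euler('ZXY',[p[3],p[4] if len(p)>4 else 0,p[5] if len(p)>5 else 0]).as_matrix()
    im=np.zeros((384*2,512*2),np.uint8)
    for q in parts():
        uv=proj(m,q@Rr.T+p[:3])
        h=cv2.convexHull(((uv+.5)*2-.5).astype(np.float32)).round().astype(np.int32)
        cv2.fillConvexPoly(im,h,255)
    return cv2.resize(im,(512,384),interpolation=cv2.INTER_AREA)/255.
E
cat > fit.py <<'E'
from h import *
import pickle
from scipy.optimize import minimize
S=pickle.load(open('s.pkl','rb'))
mt,ms=viewer.camera_model('top'),viewer.camera_model('side')
for nm,a,b in [('far',(386.7,171),(337.6,252.8)),('near',(386,288.7),(236.4,298.4)),('mcrown',(241.4,193.7),(237.6,175)),('hcrown',(382.1,226.9),(297.5,295.3))]:
    print(nm,*[np.round(v,4) for v in tri([(mt,a),(ms,b)])])
def pick(c,px,qs):
    best=None
    for q in qs:
        for k in S[c,q]:
            d=np.hypot(k['position'][1]*512-px[0],k['position'][0]*384-px[1])
            if d<10 and (best is None or k['conf']>best['conf']): best=k
    return best['region'].astype(float)
X0={'muffs':tri([(mt,(241.4,193.7)),(ms,(237.6,175))])[0],'hung':tri([(mt,(382.1,226.9)),(ms,(297.5,295.3))])[0]}
out={'top':S['top'].copy(),'side':S['side'].copy()}
for name,pt,ps in [('muffs',(243,198),(235,175)),('hung',(379,226),(302,296))]:
    Mt,Ms=pick('top',pt,['muffs','hung']),pick('side',ps,['muffs','hung'])
    x=X0[name]
    def full(v): return v if name=='hung' else np.array([v[0],v[1],v[2],v[3]])
    def cost(v):
        c=0
        for m,M in((mt,Mt),(ms,Ms)):
            s=sil(m,v); c+=1-np.minimum(s,M).sum()/np.maximum(s,M).sum()
        return c
    best=None
    for yaw in(1.57,1.4,1.75):
        v0=[x[0],x[1],x[2]-.18,yaw]+([0.0,0.0] if name=='hung' else [])
        n=len(v0); sx=np.vstack([v0]+[np.array(v0)+np.eye(n)[i]*(.02 if i<3 else .15) for i in range(n)])
        r=minimize(cost,v0,method='Nelder-Mead',options=dict(initial_simplex=sx,maxiter=500,xatol=1e-4,fatol=1e-4))
        if best is None or r.fun<best.fun:best=r
    print(name,best.x.round(4),np.degrees(best.x[3:]).round(1),best.fun)
    for c,m in(('top',mt),('side',ms)):
        cs,_=cv2.findContours((sil(m,best.x)>.5).astype(np.uint8),0,2); cv2.drawContours(out[c],cs,-1,(0,255,0),1)
save(out['top'],'tf.png',(180,140,440,320),3); save(out['side'],'sf.png',(100,110,390,350),2.5)
E
python3 fit.py
```

```text
far [ 0.6348 -0.3271  0.0363] [0.0009 0.0009]
near [ 0.3478 -0.3284  0.0346] [0.0011 0.0011]
mcrown [0.5444 0.0273 0.0759] [0. 0.]
hcrown [ 0.5096 -0.3393 -0.042 ] [0.0047 0.0047]
muffs [0.5323 0.0235 0.0047 1.5092] [86.5] 0.13997699337605218
hung [ 0.5054 -0.3265 -0.1256  1.5793 -0.0035 -0.0295] [90.5 -0.2 -1.7] 0.2596805233144317
```

View pics/tf.png

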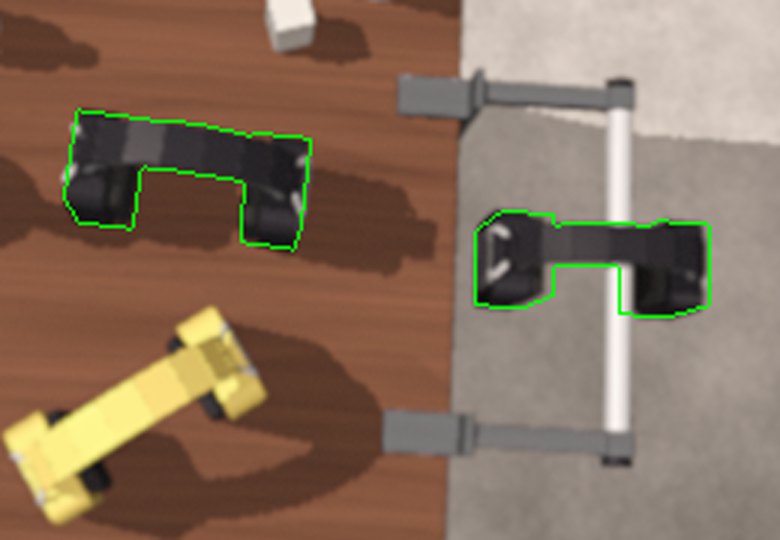

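View pics/sf.png

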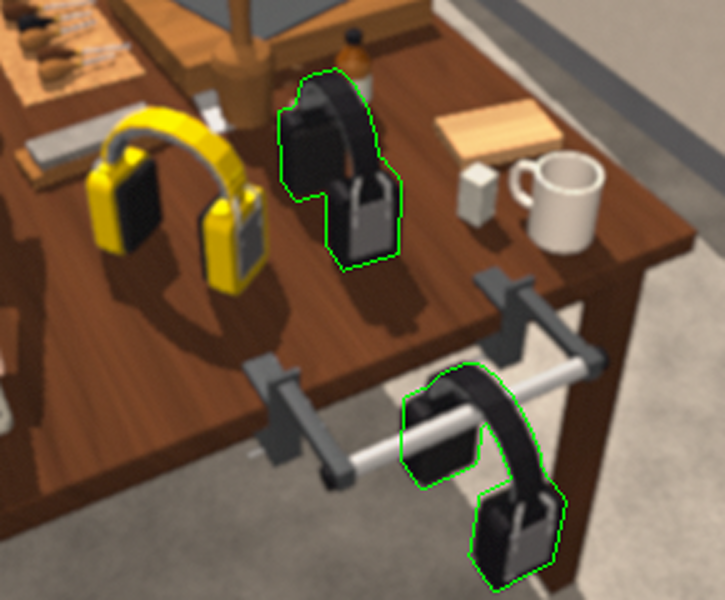

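```bash
cat >> h.py <<'E'
def Rt(s=None):
    s=s or read_state(); return R.from_euler('xyz',s['eef_rot'],degrees=True).as_matrix()
def goal(pos,yaxis):
    x=np.array([0,0,-1.]); y=np.array([*yaxis,0.]);y/=np.linalg.norm(y)
    return np.array(pos),np.c_[x,y,np.cross(x,y)]
def delta(pos,yaxis):
    s=read_state(); T=Rt(s); p,G=goal(pos,yaxis)
    d=T.T@(p-s['tool_pos']); w=R.from_matrix(T.T@G).as_rotvec()
    n=max(np.linalg.norm(d)/.0417,np.degrees(np.linalg.norm(w))/7.16)
    print('t',round(s['time'],2),'pos',s['tool_pos'].round(4),'shift',d.round(4),'turn',w.round(4),'deg',round(np.degrees(np.linalg.norm(w)),1),'rows',round(n,1),'F',s['contact_force'].round(1),'gap',round(s['finger_gap'],4),'q',s['qpos'].round(0))
E
python3 - <<'E'
from h import *
print(Rt().round(3))
delta((0.532,0.0235,0.42),(1,0));delta((0.532,0.0235,0.42),(-1,0))
E
```

```text
[[ 0.     0.342  0.94 ]
 [ 0.     0.94  -0.342]
 [-1.     0.     0.   ]]
t 0.85 pos [0.2136 0.5874 0.4047] shift [-0.0153 -0.4211  0.492 ] turn [ 1.222e+00 -0.000e+00 -1.000e-04] deg 70.0 rows 15.5 F [ 0.8 -0.7 -0.2] gap 0.088 q [69. 24. 93. -0. 62. -1.]
t 0.85 pos [0.2136 0.5874 0.4047] shift [-0.0153 -0.4211  0.492 ] turn [-1.9196e+00  1.0000e-04 -0.0000e+00] deg 110.0 rows 15.5 F [ 0.8 -0.7 -0.2] gap 0.088 q [69. 24. 93. -0. 62. -1.]
```

{"method": "apply_moves", "body": {"moves": [[[-0.006,0,0],[0.122,0,0],0],[[-0.006,0,0],[0.122,0,0],0],[[-0.006,0,0],[0.122,0,0],0],[[-0.006,0,0],[0.122,0,0],0],[[-0.006,0,0],[0.122,0,0],0],[[-0.006,0,0],[0.122,0,0],0],[[-0.006,0,0],[0.122,0,0],0],[[-0.006,0,0],[0.122,0,0],0],[[-0.006,0,0],[0.122,0,0],0],[[-0.006,0,0],[0.122,0,0],0]]}}

```text
time: 1.68
tool_pos: [0.2134, 0.5868, 0.4654]
eef_rot: [-19.7, 89.8, -111.3]
contact_force: [-1.2, 0.1, -0.6]
finger_gap: 0.0878
```

```bash
python3 -c "
from h import *
delta((0.532,0.10,0.46),(1,0))"
```

```text
t 1.68 pos [0.2134 0.5868 0.4654] shift [0.0068 0.3319 0.4779] turn [-0.0275  0.0036  0.0014] deg 1.6 rows 14.0 F [-1.2  0.1 -0.6] gap 0.0878 q [69. 21. 90.  0. 69. 71.]
```

{"method": "apply_moves", "body": {"moves": [[[0,0.0235,0.034],[0,0,0],0],[[0,0.0235,0.034],[0,0,0],0],[[0,0.0235,0.034],[0,0,0],0],[[0,0.0235,0.034],[0,0,0],0],[[0,0.0235,0.034],[0,0,0],0],[[0,0.0235,0.034],[0,0,0],0],[[0,0.0235,0.034],[0,0,0],0],[[0,0.0235,0.034],[0,0,0],0],[[0,0.0235,0.034],[0,0,0],0],[[0,0.0235,0.034],[0,0,0],0]]}}

```text
time: 2.52
tool_pos: [0.436, 0.2383, 0.4678]
eef_rot: [150.0, 89.7, 58.6]
contact_force: [0.5, -0.4, 0.2]
finger_gap: 0.0879
```

```bash
python3 -c "
from h import *
delta((0.532,0.06,0.46),(1,0))"
```

```text
t 2.52 pos [0.436  0.2383 0.4678] shift [0.0071 0.1003 0.176 ] turn [-0.0246 -0.0051 -0.003 ] deg 1.5 rows 4.9 F [ 0.5 -0.4  0.2] gap 0.0879 q [ 27.   9. 106.   0.  65.  29.]
```

{"method": "apply_moves", "body": {"moves": [[[0.001,0.02,0.035],[-0.005,-0.001,0],0],[[0.001,0.02,0.035],[-0.005,-0.001,0],0],[[0.001,0.02,0.035],[-0.005,-0.001,0],0],[[0.001,0.02,0.035],[-0.005,-0.001,0],0],[[0.001,0.02,0.035],[-0.005,-0.001,0],0],[[0,0,0],[0,0,0],0]]}}

```text
time: 3.02
tool_pos: [0.5376, 0.05, 0.4644]
eef_rot: [87.2, 89.5, -3.0]
contact_force: [-0.1, 0.3, 1.1]
finger_gap: 0.0879
```

Run:
```python
from h import *
delta((0.532,0.06,0.46),(1,0))
m=viewer.camera_model('wrist'); im=viewer.camera('wrist')
import pickle
r=models.regions_of('wrist','muffs')
for k in r: print(round(k['conf'],2),round(k['position'][1]*512,1),round(k['position'][0]*384,1),k['region'].sum())
pickle.dump((m,im,r),open('w1.pkl','wb'))
v=np.array([0.5323,0.0235,0.0,1.5092])
print(proj(m,[[.5323,.0235,.187],[.5323,.0235,0]]))
o=im.copy()
cs,_=cv2.findContours((sil(m,v)>.5).astype(np.uint8),0,2); cv2.drawContours(o,cs,-1,(0,255,0),1)
save(o,'w1.png',None,1.5)
```

```text
t 3.02 pos [0.5376 0.05   0.4644] shift [ 0.0044 -0.0056 -0.01  ] turn [-0.0031  0.0005 -0.0092] deg 0.6 rows 0.3 F [-0.1  0.3  1.1] gap 0.0879 q [  4.  13. 101.  -0.  65.   4.]
0.84 250.7 190.8 6175
[[246.61649836 219.1791361 ]
 [249.19603624 181.58419684]]
```

View pics/w1.png

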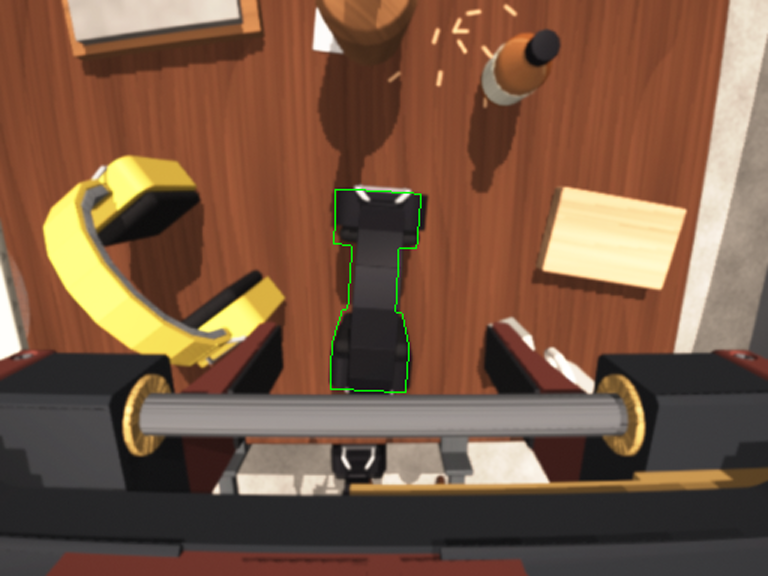

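```bash
cat > fit2.py <<'E'
from h import *
import pickle
from scipy.optimize import minimize
S=pickle.load(open('s.pkl','rb'))
mw,imw,r=pickle.load(open('w1.pkl','rb'))
def pick(c,px):
    b=None
    for q in('muffs','hung'):
        for k in S[c,q]:
            if np.hypot(k['position'][1]*512-px[0],k['position'][0]*384-px[1])<10 and(b is None or k['conf']>b['conf']):b=k
    return b['region'].astype(float)
V=[(viewer.camera_model('top'),pick('top',(243,198))),(viewer.camera_model('side'),pick('side',(235,175))),(mw,r[0]['region'].astype(float))]
def run(V):
    def cost(v): 
        c=0
        for m,M in V:
            s=sil(m,v);c+=1-np.minimum(s,M).sum()/np.maximum(s,M).sum()
        return c
    v0=np.array([.534,.0235,.0,1.5]); sx=np.vstack([v0]+[v0+np.eye(4)[i]*(.01 if i<3 else .1) for i in range(4)])
    b=minimize(cost,v0,method='Nelder-Mead',options=dict(initial_simplex=sx,xatol=1e-4,fatol=1e-4));print(b.x.round(4),np.degrees(b.x[3]).round(1),b.fun)
run(V);run(V[2:]);run(V[:2])
E
python3 fit2.py; python3 -c "
from h import *
delta((0.505,-0.25,0.36),(1,0))"
```

```text
[0.5339 0.0246 0.0025 1.5026] 86.1 0.24094689131585478
[0.5351 0.0257 0.0056 1.494 ] 85.6 0.0628448916669413
[0.5327 0.024  0.004  1.5173] 86.9 0.14512806133793144
t 3.12 pos [0.5356 0.0535 0.4641] shift [ 0.1035 -0.0306  0.3037] turn [-0.0023 -0.0014 -0.0068] deg 0.4 rows 7.7 F [ 0.2 -0.3 -0.4] gap 0.0879 q [  4.  13. 101.   0.  65.   5.]
```

{"method": "apply_moves", "body": {"moves": [[[0,-0.004,0.04],[0,0,-0.001],0.3],[[0,-0.004,0.04],[0,0,-0.001],0.3],[[0.01,-0.004,0.04],[0,0,-0.001],0.3],[[0.015,-0.004,0.038],[0,0,-0.001],0.3],[[0.015,-0.004,0.038],[0,0,-0.001],0.3],[[0.015,-0.004,0.038],[0,0,-0.001],0.3],[[0.015,-0.004,0.038],[0,0,-0.001],0.3],[[0.01,-0.002,0.03],[0,0,-0.001],0.3],[[0,0,0.01],[0,0,0],0.3],[[0,0,0],[0,0,0],0.3]]}}

```text
time: 3.95
tool_pos: [0.5063, -0.2539, 0.3818]
eef_rot: [151.9, 89.6, 63.0]
contact_force: [0.4, -0.2, 0.5]
finger_gap: 0.0613
```

Run:
```python
from h import *
delta((0.505,-0.328,0.28),(1,0))
m=viewer.camera_model('wrist'); im=viewer.camera('wrist')
import pickle
for q in ('hung','hung_crown','rail'):
    r=models.regions_of('wrist',q)
    for k in r: print(q,round(k['conf'],2),round(k['position'][1]*512,1),round(k['position'][0]*384,1),k['region'].sum())
pickle.dump((m,im,r),open('w2.pkl','wb'))
v=np.array([0.5054,-0.328,-.133,1.5708])
o=im.copy()
cs,_=cv2.findContours((sil(m,v)>.5).astype(np.uint8),0,2); cv2.drawContours(o,cs,-1,(0,255,0),1)
for y in(-.338,-.318):
    a=proj(m,[[.361,y,.03],[.621,y,.03]]).astype(int); cv2.line(o,a[0].tolist(),a[1].tolist(),(255,0,0),1)
save(o,'w2.png',None,1.5)
```

```text
t 3.95 pos [ 0.5063 -0.2539  0.3818] shift [ 0.1013 -0.003   0.0748] turn [ 0.0191 -0.0068 -0.0035] deg 1.2 rows 3.0 F [ 0.4 -0.2  0.5] gap 0.0613 q [-28.  21. 102.   1.  57. -29.]
hung 0.57 252.5 201.3 4113
hung 0.54 146.1 1.4 62
hung_crown 0.82 253.3 199.4 4078
hung_crown 0.57 145.7 0.9 55
```

View pics/w2.png

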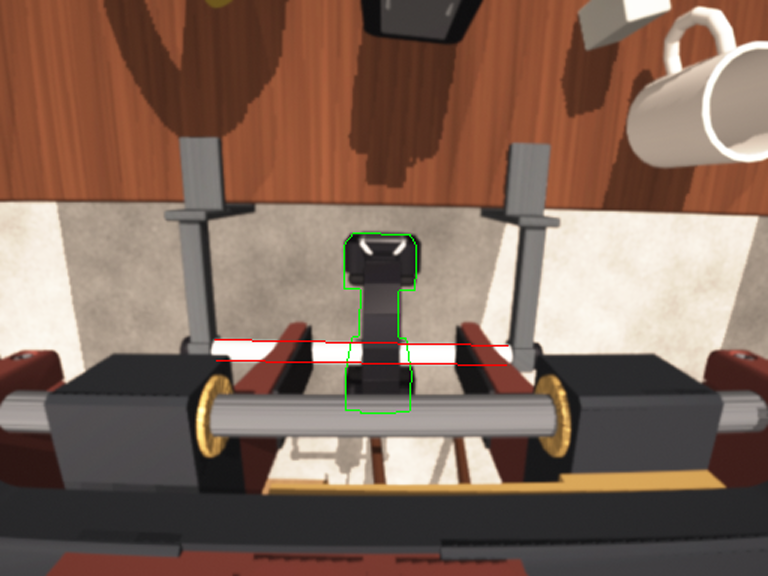

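{"method": "apply_moves", "body": {"moves": [[[0.02,0,0.025],[0.01,-0.003,-0.002],0.3],[[0.03,0,0.025],[0.01,-0.003,-0.002],0.3],[[0.03,0,0.025],[0,-0.001,0],0.3],[[0.02,0,0],[0,0,0],0.3],[[0,0,0],[0,0,0],0.3]]}}

```text
time: 4.57
tool_pos: [0.5135, -0.3206, 0.2864]
eef_rot: [63.1, 89.2, -26.1]
contact_force: [-0.9, 0.7, 0.3]
finger_gap: 0.0616
```

```bash
python3 -c "
from h import *
delta((0.507,-0.328,0.226),(1,0))"
```

```text
t 4.57 pos [ 0.5135 -0.3206  0.2864] shift [ 0.0604 -0.0073  0.007 ] turn [ 0.014   0.0062 -0.0124] deg 1.1 rows 1.5 F [-0.9  0.7  0.3] gap 0.0616 q [-33.  31. 100.   0.  48. -34.]
```

{"method": "apply_moves", "body": {"moves": [[[0.02,-0.004,0.004],[0.007,0.003,-0.005],0.3],[[0.02,-0.003,0.003],[0.004,0.002,-0.004],0.3],[[0,0,0],[0,0,0],0.3],[[0,0,0],[0,0,0],0.3]]}}

```text
time: 4.9
tool_pos: [0.5104, -0.3232, 0.2502]
eef_rot: [69.6, 89.6, -19.9]
contact_force: [-0.3, -0.1, 0.2]
finger_gap: 0.0617
```

```bash
python3 -c "
from h import *
delta((0.507,-0.328,0.226),(1,0))
save(viewer.camera('side'),'s3.png',(200,200,380,340),4)
save(viewer.camera('wrist'),'w3.png',None,1.5)
"
```

```text
t 4.9 pos [ 0.5104 -0.3232  0.2502] shift [ 0.0241 -0.0036  0.0047] turn [ 0.0091  0.0024 -0.0067] deg 0.7 rows 0.6 F [-0.3 -0.1  0.2] gap 0.0617 q [-33.  34. 101.   0.  44. -34.]
```

View pics/s3.png

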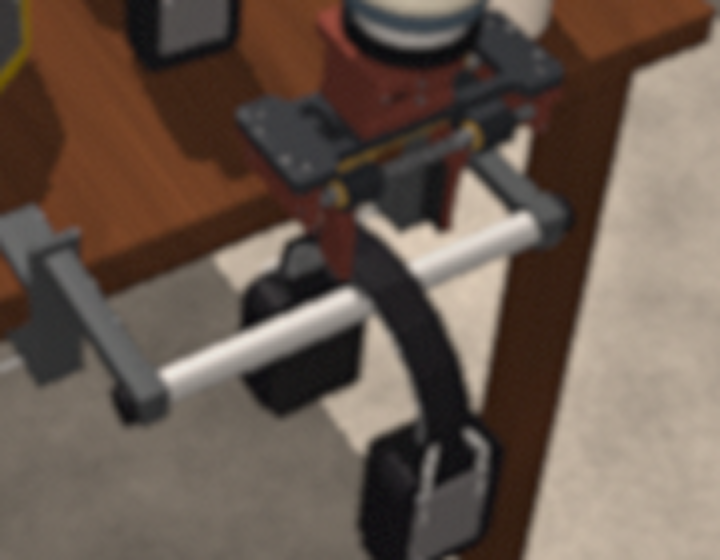

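View pics/w3.png

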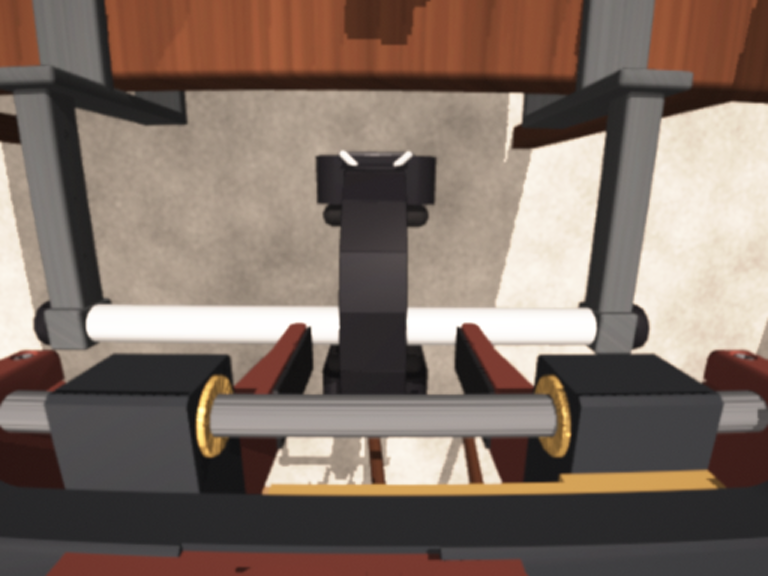

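{"method": "apply_moves", "body": {"moves": [[[0.013,-0.002,0.003],[0.005,0.001,-0.004],0.3],[[0.009,-0.001,0.002],[0.003,0.001,-0.002],0.3],[[0,0,0],[0,0,0],0.45],[[0,0,0],[0,0,0],0.5],[[0,0,0],[0,0,0],0.5]], "force": 10}}

```text
time: 5.42
tool_pos: [0.5092, -0.3286, 0.2311]
eef_rot: [55.2, 89.5, -34.7]
contact_force: [0.1, 0.4, 0.7]
finger_gap: 0.0455
```

```bash
python3 -c "
from h import *
delta((0.507,-0.328,0.226),(1,0))
save(viewer.camera('wrist'),'w4.png',None,1.5)
"
```

```text
t 5.42 pos [ 0.5092 -0.3286  0.2311] shift [ 0.0051 -0.0022 -0.0006] turn [ 0.0021  0.0047 -0.0067] deg 0.5 rows 0.1 F [0.1 0.4 0.7] gap 0.0455 q [-34.  36. 101.  -0.  42. -34.]
```

View pics/w4.png

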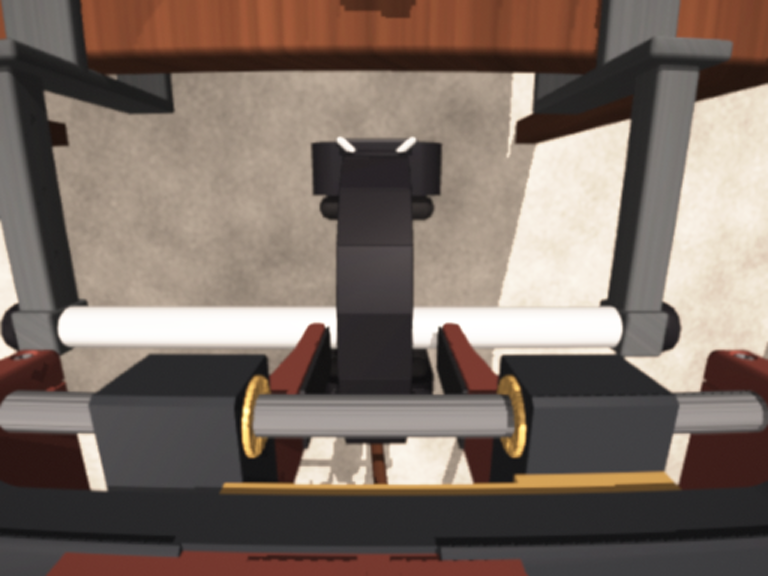

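{"method": "apply_moves", "body": {"moves": [[[0.004,0,0],[0,0.002,-0.003],0.55],[[0,0,0],[0,0,-0.002],0.57],[[0,0,0],[0,0,0],0.57]]}}

```text
time: 5.72
tool_pos: [0.5093, -0.3288, 0.2273]
eef_rot: [32.2, 89.8, -57.7]
contact_force: [0.6, 0.5, 1.0]
finger_gap: 0.0381
```

```bash
python3 -c "
from h import *
delta((0.582,-0.328,0.227),(1,0))
"
```

```text
t 5.72 pos [ 0.5093 -0.3288  0.2273] shift [ 0.0004  0.0727 -0.0007] turn [ 0.0018  0.0029 -0.0018] deg 0.2 rows 1.7 F [0.6 0.5 1. ] gap 0.0381 q [-34.  37. 101.  -0.  42. -34.]
```

{"method": "apply_moves", "body": {"moves": [[[0,0.008,0],[0,0,0],0.57],[[0,0.008,0],[0,0,0],0.57],[[0,0.008,0],[0,0,0],0.57],[[0,0.008,0],[0,0,0],0.57],[[0,0.008,0],[0,0,0],0.57]]}}

```text
time: 6.13
tool_pos: [0.5514, -0.3287, 0.227]
eef_rot: [-33.7, 89.9, -123.7]
contact_force: [-0.6, -0.6, -0.2]
finger_gap: 0.0377
```

```bash
python3 -c "
from h import *
delta((0.582,-0.328,0.227),(1,0))
save(viewer.camera('wrist'),'w5.png',None,1.5)
save(viewer.camera('side'),'s5.png',(200,200,380,340),4)
"
```

```text
t 6.13 pos [ 0.5514 -0.3287  0.227 ] shift [-0.      0.0306 -0.0007] turn [0.0008 0.0015 0.001 ] deg 0.1 rows 0.7 F [-0.6 -0.6 -0.2] gap 0.0377 q [-32.  39.  96.  -0.  45. -32.]
```

View pics/w5.png

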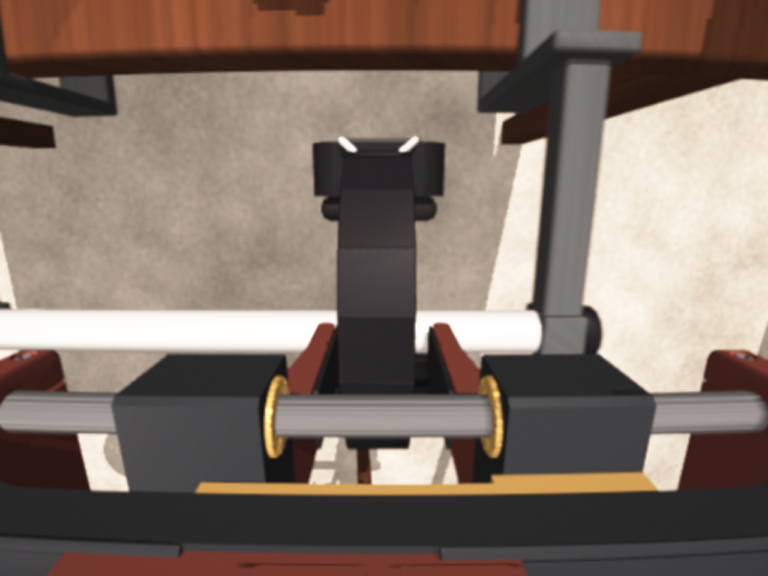

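View pics/s5.png

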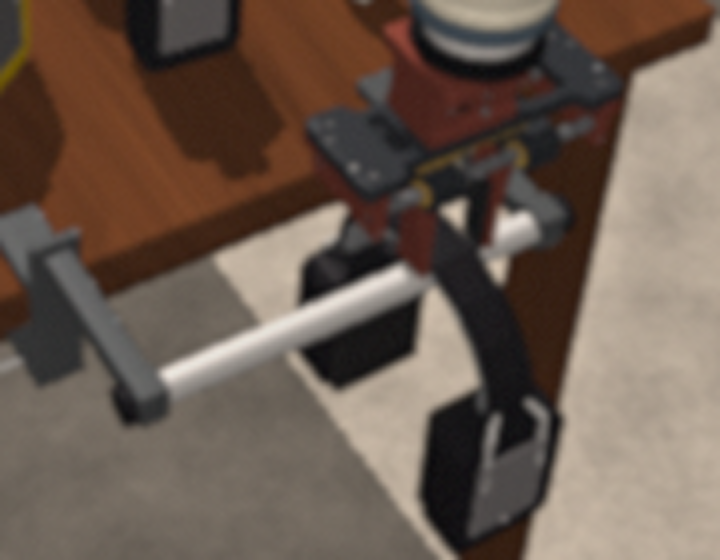

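{"method": "apply_moves", "body": {"moves": [[[0,0.008,0],[0,0,0],0.57],[[0,0.008,0],[0,0,0],0.57],[[0,0.008,0],[0,0,0],0.57],[[0,0.006,0],[0,0,0],0.57],[[0,0,0],[0,0,0],0.57]]}}

```text
time: 6.65
tool_pos: [0.5853, -0.3283, 0.2269]
eef_rot: [-5.0, 89.9, -94.9]
contact_force: [-0.1, -0.7, 0.5]
finger_gap: 0.0377
```

```bash
python3 -c "
from h import *
delta((0.582,-0.328,0.227),(1,0))
save(viewer.camera('wrist'),'w6.png',None,1.5)
"
```

```text
t 6.65 pos [ 0.5853 -0.3283  0.2269] shift [-0.0001 -0.0033 -0.0003] turn [0.0019 0.0019 0.0002] deg 0.2 rows 0.1 F [-0.1 -0.7  0.5] gap 0.0377 q [-30.  41.  92.  -0.  47. -30.]
```

View pics/w6.png

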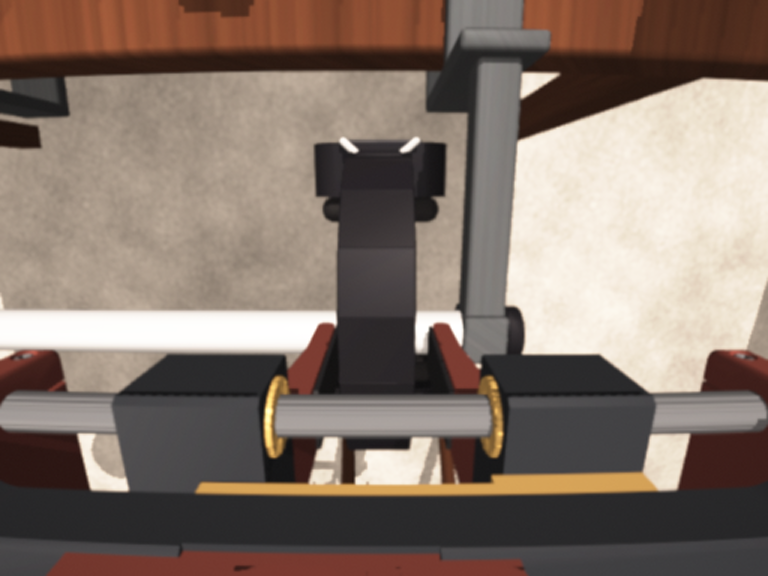

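{"method": "apply_moves", "body": {"moves": [[[0,-0.002,0],[0,0,0],0.52],[[0,0,0],[0,0,0],0.52],[[-0.01,0,0],[0,0,0],0.52],[[-0.02,0,0],[0,0,0],0.4],[[-0.035,0,0],[0,0,0],0.2],[[-0.04,0,0],[0,0,0],0.2],[[-0.04,0,0],[0,0,0],0.2],[[-0.04,0,-0.01],[0,0,0],0.2],[[-0.03,-0.005,-0.03],[0,0,0],0.2],[[-0.01,-0.005,-0.04],[0,0,0],0.2]]}}

```text
time: 7.53
tool_pos: [0.5703, -0.2534, 0.4592]
eef_rot: [-99.6, 89.7, 170.0]
contact_force: [1.2, -0.1, 0.7]
finger_gap: 0.0705
```

```bash
python3 -c "
from h import *
delta((0.534,0.025,0.44),(0.9976,-.0698))
m=viewer.camera_model('top');im=viewer.camera('top')
save(im,'t7.png',(180,140,440,320),3)
save(viewer.camera('side'),'s7.png',(160,130,390,350),2.5)
"
```

```text
t 7.53 pos [ 0.5703 -0.2534  0.4592] shift [ 0.0196 -0.038  -0.2781] turn [ 0.0635 -0.0007  0.0051] deg 3.6 rows 6.7 F [ 1.2 -0.1  0.7] gap 0.0705 q [-25.  21.  91.  -0.  69. -25.]
```

View pics/s7.png

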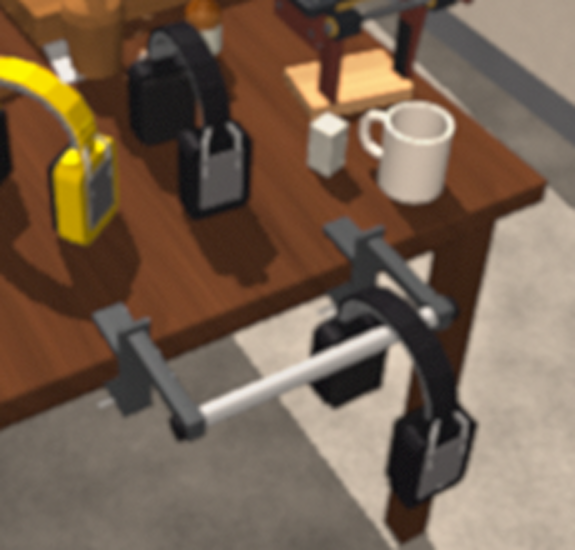

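{"method": "apply_moves", "body": {"moves": [[[0.003,-0.005,-0.039],[0.009,0,0],0.2],[[0.003,-0.005,-0.039],[0.009,0,0],0.2],[[0.003,-0.005,-0.039],[0.009,0,0],0.2],[[0.003,-0.005,-0.039],[0.009,0,0],0.2],[[0.003,-0.005,-0.039],[0.009,0,0],0.2],[[0.003,-0.005,-0.039],[0.009,0,0],0.2],[[0.002,-0.003,-0.03],[0.009,0,0],0.2],[[0,0,0],[0,0,0],0.2],[[0,0,0],[0,0,0],0.2]]}}

```text
time: 8.38
tool_pos: [0.5399, 0.0219, 0.4397]
eef_rot: [-68.1, 89.8, -162.1]
contact_force: [-0.0, 0.7, 0.3]
finger_gap: 0.0704
```

```bash
python3 -c "
from h import *
delta((0.5345,0.025,0.40),(0.9976,-.0698))
"
```

```text
t 8.38 pos [0.5399 0.0219 0.4397] shift [ 0.0397 -0.0055 -0.0028] turn [0.0001 0.0013 0.0032] deg 0.2 rows 1.0 F [-0.   0.7  0.3] gap 0.0704 q [  1.  15. 102.  -0.  63.   5.]
```

{"method": "apply_moves", "body": {"moves": [[[0.02,-0.003,-0.0015],[0,0,0.002],0.2],[[0.02,-0.002,-0.0015],[0,0,0.001],0.2],[[0,0,0],[0,0,0],0.2]]}}

```text
time: 8.63
tool_pos: [0.5356, 0.0231, 0.3998]
eef_rot: [56.9, 89.8, -37.1]
contact_force: [-0.5, -0.1, -0.2]
finger_gap: 0.0706
```

Run:
```python
from h import *
delta((0.5345,0.025,0.3575),(0.9976,-.0698))
m=viewer.camera_model('wrist'); im=viewer.camera('wrist')
o=im.copy()
v=np.array([0.5345,0.025,0.0,np.radians(86)])
cs,_=cv2.findContours((sil(m,v)>.5).astype(np.uint8),0,2); cv2.drawContours(o,cs,-1,(0,255,0),1)
save(o,'w8.png',None,1.5)
save(viewer.camera('side'),'s8.png',(160,70,330,230),4)
```

```text
t 8.63 pos [0.5356 0.0231 0.3998] shift [ 0.0423 -0.0013 -0.0019] turn [ 0.0005  0.002  -0.0031] deg 0.2 rows 1.0 F [-0.5 -0.1 -0.2] gap 0.0706 q [  1.  17. 105.  -0.  58.   5.]
```

View pics/w8.png

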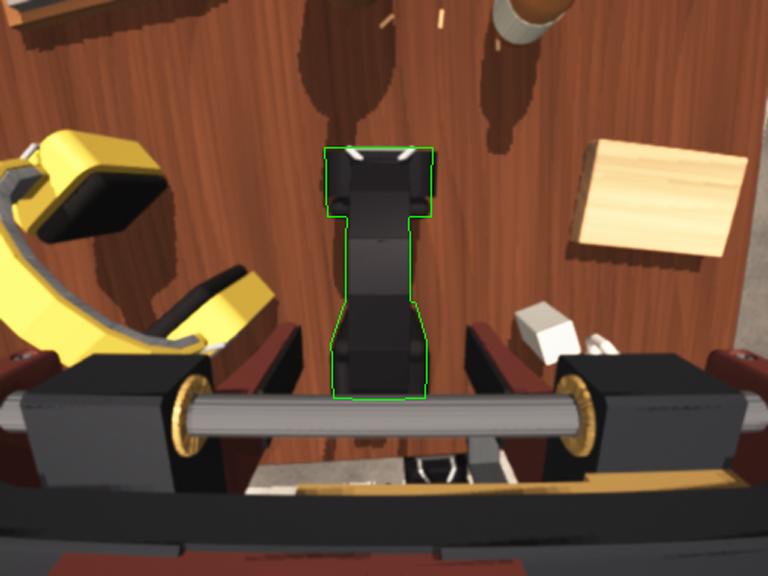

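View pics/s8.png

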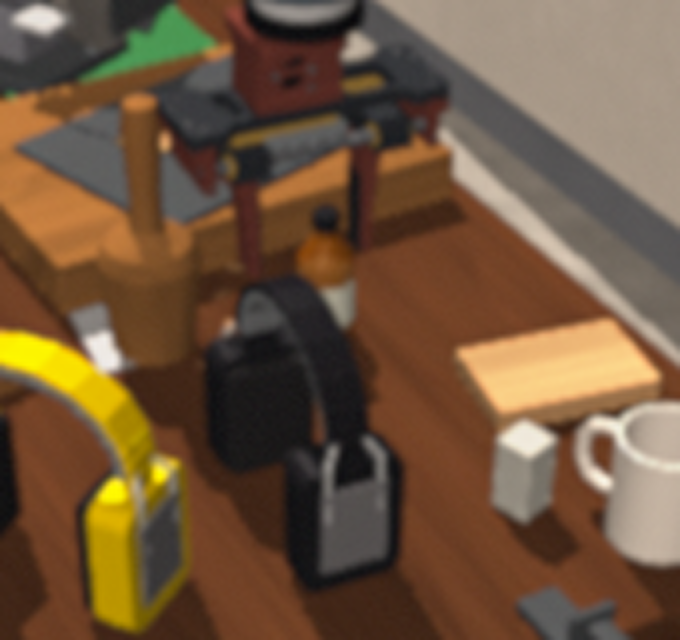

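{"method": "apply_moves", "body": {"moves": [[[0.02,-0.001,-0.001],[0,0.001,-0.002],0.2],[[0.015,0,-0.001],[0,0,0],0.2],[[0.006,0,0],[0,0,0],0.2],[[0,0,0],[0,0,0],0.2]]}}

```text
time: 9.07
tool_pos: [0.5392, 0.0214, 0.3656]
eef_rot: [88.4, 89.3, -5.8]
contact_force: [-0.1, -0.4, 0.1]
finger_gap: 0.0705
```

Run:
```python
from h import *
delta((0.5345,0.025,0.357),(0.9976,-.0698))
save(viewer.camera('wrist'),'w9.png',None,1.5)
```

```text
t 9.07 pos [0.5392 0.0214 0.3656] shift [ 0.0086 -0.0051 -0.0032] turn [-0.0042  0.0004 -0.013 ] deg 0.8 rows 0.3 F [-0.1 -0.4  0.1] gap 0.0705 q [  1.  20. 106.  -0.  53.   5.]
```

View pics/w9.png

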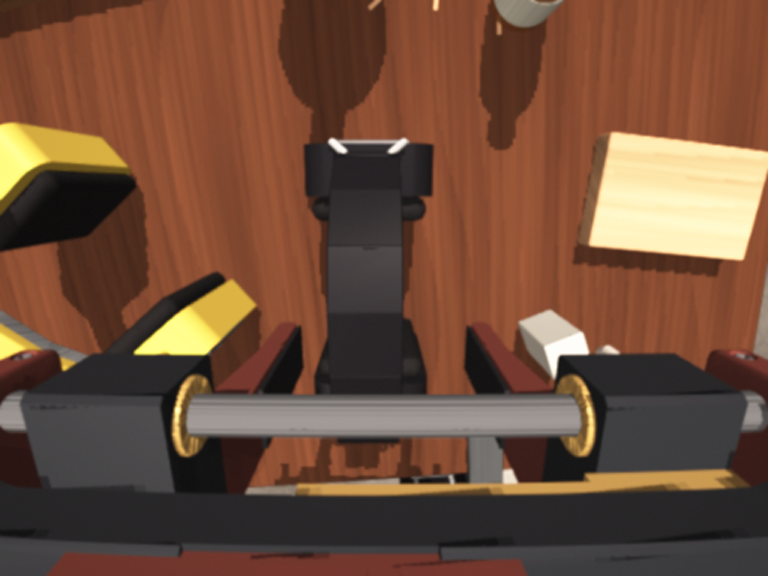

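{"method": "apply_moves", "body": {"moves": [[[0.004,-0.004,-0.003],[-0.003,0,-0.01],0.2],[[0.003,-0.001,0],[0,0,-0.003],0.3],[[0,0,0],[0,0,0],0.4]]}}

```text
time: 9.37
tool_pos: [0.5355, 0.0243, 0.3615]
eef_rot: [90.3, 89.8, -3.9]
contact_force: [0.3, -0.2, -0.3]
finger_gap: 0.0601
```

Run:
```python
from h import *
delta((0.5345,0.025,0.357),(0.9976,-.0698))
save(viewer.camera('wrist'),'w10.png',None,1.5)
```

```text
t 9.37 pos [0.5355 0.0243 0.3615] shift [ 0.0045 -0.001  -0.0006] turn [-0.0021 -0.     -0.0037] deg 0.2 rows 0.1 F [ 0.3 -0.2 -0.3] gap 0.0601 q [  1.  20. 107.  -0.  53.   5.]
```

View pics/w10.png

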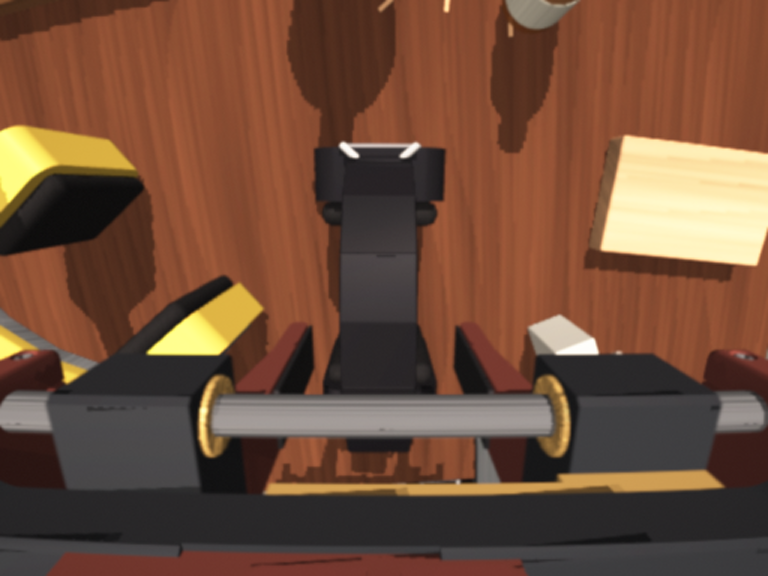

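Well centred on the band (x≈379 against finger middle ≈384). Going down the last 4 mm and gripping.

{"method": "apply_moves", "body": {"moves": [[[0.004,-0.001,0],[-0.002,0,-0.003],0.4],[[0,0,0],[0,0,0],0.5],[[0,0,0],[0,0,0],0.7],[[0,0,0],[0,0,0],1.0],[[0,0,0],[0,0,0],1.0],[[0,0,0],[0,0,0],1.0],[[0,0,0],[0,0,0],1.0],[[0,0,0],[0,0,0],1.0]], "force": 35}}

```text
time: 10.08
tool_pos: [0.5347, 0.0247, 0.3583]
eef_rot: [91.9, 89.9, -2.0]
contact_force: [-0.5, 0.4, -0.3]
finger_gap: 0.0317
```

Run:
```python
from h import *
delta((0.5345,0.025,0.46),(0.9976,-.0698))
save(viewer.camera('wrist'),'w11.png',None,1.5)
```

```text
t 10.08 pos [0.5347 0.0247 0.3583] shift [-0.1017  0.     -0.0003] turn [ 0.001  -0.0001 -0.0023] deg 0.1 rows 2.4 F [-0.5  0.4 -0.3] gap 0.0317 q [  1.  20. 107.  -0.  53.   5.]
```

View pics/w11.png

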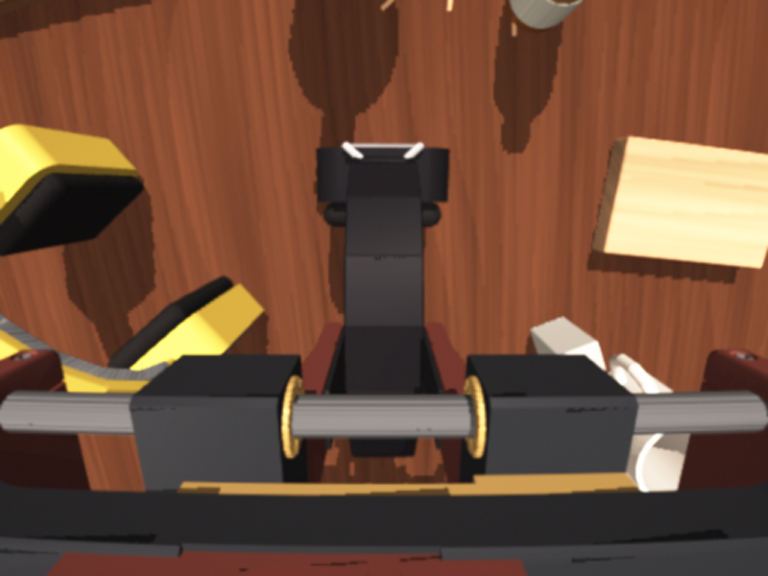

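Gripped at 32 mm; tip at 0.1763, band overlap ≈ 11 mm. Lift slowly and check.

{"method": "apply_moves", "body": {"moves": [[[-0.005,0,0],[0,0,0],1],[[-0.01,0,0],[0,0,0],1],[[-0.015,0,0],[0,0,0],1],[[-0.02,0,0],[0,0,0],1],[[-0.02,0,0],[0,0,0],1],[[-0.02,0,0],[0,0,0],1],[[-0.015,0,0],[0,0,0],1],[[-0.005,0,0],[0,0,0],1],[[0,0,0],[0,0,0],1]]}}

```text
time: 10.88
tool_pos: [0.5332, 0.0246, 0.4764]
eef_rot: [-87.3, 89.9, 178.7]
contact_force: [0.3, 0.4, -2.8]
finger_gap: 0.0318
```

Run:
```python
from h import *
delta((0.5345,-0.2,0.47),(1,0))
save(viewer.camera('wrist'),'w12.png',None,1.5)
save(viewer.camera('side'),'s12.png',(150,50,390,330),2.1)
```

```text
t 10.88 pos [0.5332 0.0246 0.4764] shift [0.0064 0.0168 0.224 ] turn [-0.0691  0.      0.0014] deg 4.0 rows 5.4 F [ 0.3  0.4 -2.8] gap 0.0318 q [  1.  12. 101.   0.  67.   5.]
```

View pics/w12.png

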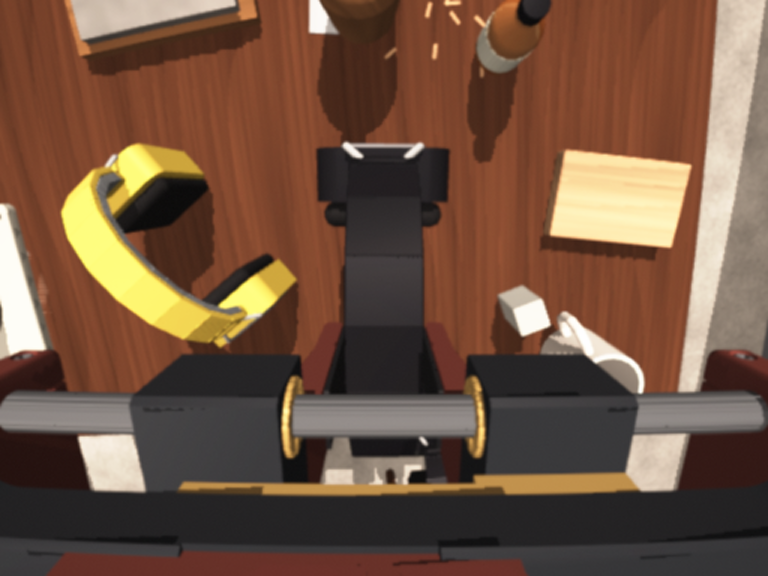

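View pics/s12.png

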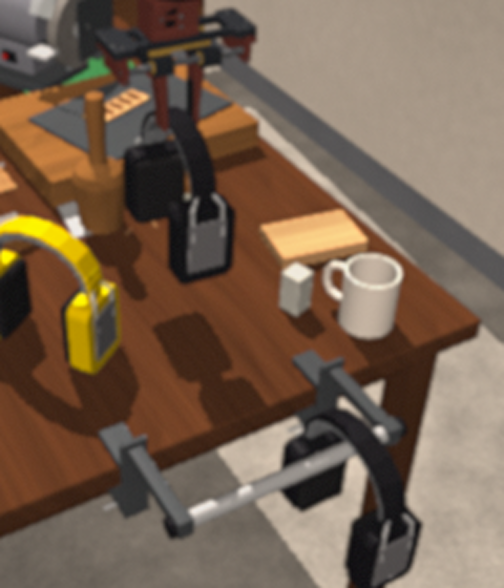

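{"method": "apply_moves", "body": {"moves": [[[0,0,0.015],[-0.007,0,0],1],[[0,0,0.025],[-0.007,0,0],1],[[0,0,0.03],[-0.007,0,0],1],[[0,-0.003,0.03],[-0.007,0,0],1],[[0,-0.005,0.03],[-0.007,0,0],1],[[0,-0.01,0.03],[-0.007,0,0],1],[[0,-0.01,0.03],[-0.007,0,0],1],[[0,-0.015,0.03],[-0.007,0,0],1],[[0,-0.015,0.03],[-0.007,0,0],1],[[0,-0.015,0.03],[-0.007,0,0],1]]}}

```text
time: 11.82
tool_pos: [0.4472, -0.2597, 0.4613]
eef_rot: [-109.9, 88.6, 160.9]
contact_force: [-0.3, -1.0, -1.5]
finger_gap: 0.0318
```

Run:
```python
from h import *
delta((0.438,-0.328,0.45),(1,0))
```

```text
t 11.82 pos [ 0.4472 -0.2597  0.4613] shift [ 0.011  -0.01    0.0683] turn [ 0.0149 -0.0084  0.0238] deg 1.7 rows 1.7 F [-0.3 -1.  -1.5] gap 0.0318 q [-31.  12. 103.  -0.  66. -32.]
```

{"method": "apply_moves", "body": {"moves": [[[0,-0.003,0.025],[0.004,-0.003,0.008],1],[[0,-0.003,0.02],[0.004,-0.003,0.008],1],[[0,-0.002,0.015],[0.003,0,0.004],1],[[0,0,0.005],[0,0,0],1],[[0,0,0],[0,0,0],1],[[0,0,0],[0,0,0],1]]}}

```text
time: 12.32
tool_pos: [0.4338, -0.332, 0.4526]
eef_rot: [-122.0, 88.9, 147.8]
contact_force: [-0.1, -0.2, -2.1]
finger_gap: 0.0316
```

Run:
```python
from h import *
delta((0.438,-0.328,0.37),(1,0))
```

```text
t 12.32 pos [ 0.4338 -0.332   0.4526] shift [ 0.0825  0.0055 -0.0032] turn [-0.0043 -0.0099  0.0158] deg 1.1 rows 2.0 F [-0.1 -0.2 -2.1] gap 0.0316 q [-39.  15. 101.  -0.  66. -38.]
```

{"method": "apply_moves", "body": {"moves": [[[0.01,0.003,-0.002],[-0.002,-0.005,0.008],1],[[0.015,0.002,-0.001],[-0.002,-0.004,0.006],1],[[0.015,0,0],[0,0,0],1],[[0.005,0,0],[0,0,0],1],[[0,0,0],[0,0,0],1]]}}

```text
time: 12.73
tool_pos: [0.4399, -0.3235, 0.4049]
eef_rot: [-137.3, 89.7, 132.9]
contact_force: [0.8, -0.9, -2.0]
finger_gap: 0.0317
```

Run:
```python
from h import *
delta((0.438,-0.328,0.37),(1,0))
save(viewer.camera('wrist'),'w13.png',None,1.5)
im=viewer.camera('side');m=viewer.camera_model('side')
for k in models.regions_of('side','muffs'): print(round(k['conf'],2),round(k['position'][1]*512,1),round(k['position'][0]*384,1))
s=read_state();
v=np.array([s['tool_pos'][0],s['tool_pos'][1],s['tool_pos'][2]-.3583,np.pi/2])
cs,_=cv2.findContours((sil(m,v)>.5).astype(np.uint8),0,2); cv2.drawContours(im,cs,-1,(0,255,0),1)
save(im,'s13.png',(170,130,390,350),2.7)
```

```text
t 12.73 pos [ 0.4399 -0.3235  0.4049] shift [ 0.0349 -0.0018  0.0046] turn [ 0.0047 -0.0035  0.0032] deg 0.4 rows 0.8 F [ 0.8 -0.9 -2. ] gap 0.0317 q [-38.  18. 103.   0.  59. -38.]
0.68 279.9 252.9
```

View pics/w13.png

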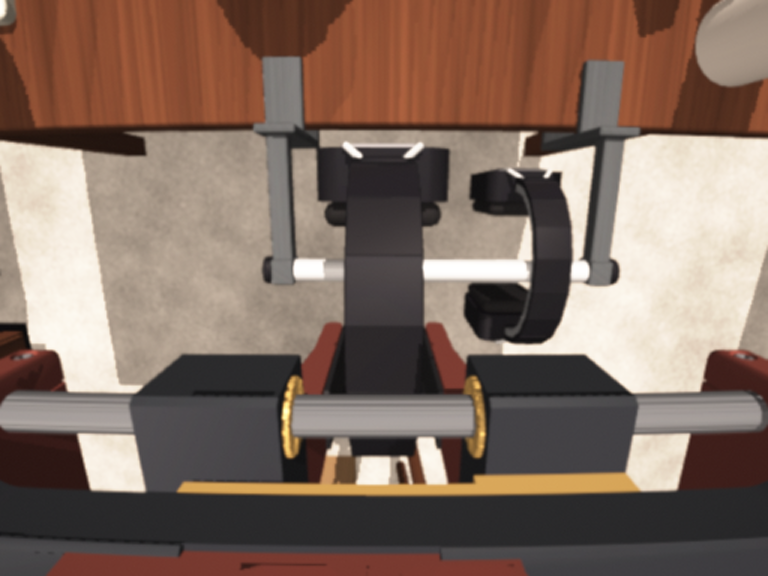

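View pics/s13.png

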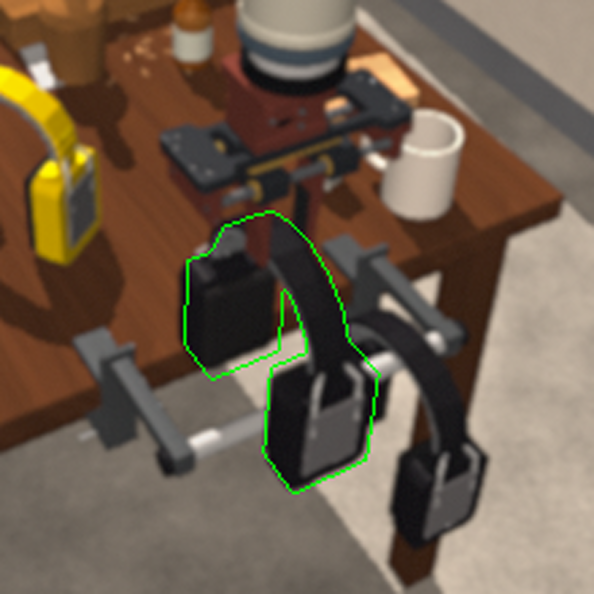

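{"method": "apply_moves", "body": {"moves": [[[0.012,-0.001,0.003],[0.003,-0.002,0.002],1],[[0.02,0,0.002],[0.001,-0.001,0.001],1],[[0.025,0,0],[0,0,0],1],[[0.025,0,0],[0,0,0],1],[[0.025,0,0],[0,0,0],1],[[0.015,0,0],[0,0,0],1],[[0.005,0,0],[0,0,0],1],[[0,0,0],[0,0,0],1]]}}

```text
time: 13.55
tool_pos: [0.4444, -0.3326, 0.2848]
eef_rot: [52.2, 88.7, -37.7]
contact_force: [-0.0, -0.6, -1.6]
finger_gap: 0.0317
```

Run:
```python
from h import *
delta((0.440,-0.328,0.2255),(1,0))
save(viewer.camera('side'),'s14.png',(170,130,390,350),2.7)
```

```text
t 13.55 pos [ 0.4444 -0.3326  0.2848] shift [ 0.0592 -0.0055 -0.0054] turn [ 0.0008  0.0138 -0.0178] deg 1.3 rows 1.4 F [-0.  -0.6 -1.6] gap 0.0317 q [-38.  28. 107.   0.  44. -38.]
```

View pics/s14.png

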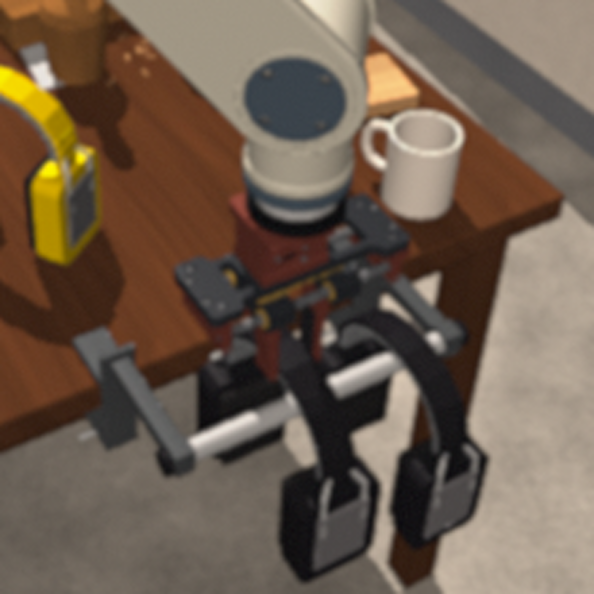

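{"method": "apply_moves", "body": {"moves": [[[0.015,-0.003,-0.003],[0,0.007,-0.009],1],[[0.015,-0.002,-0.002],[0,0.006,-0.008],1],[[0.012,0,0],[0,0,0],1],[[0,0,0],[0,0,0],1],[[0,0,0],[0,0,0],1]]}}

```text
time: 14.02
tool_pos: [0.4411, -0.3287, 0.2433]
eef_rot: [50.9, 89.6, -39.1]
contact_force: [-0.2, 0.9, -2.0]
finger_gap: 0.0317
```

Run:
```python
from h import *
delta((0.440,-0.328,0.2255),(1,0))
```

```text
t 14.02 pos [ 0.4411 -0.3287  0.2433] shift [ 0.0178 -0.0012 -0.0007] turn [ 0.0008  0.0044 -0.0055] deg 0.4 rows 0.4 F [-0.2  0.9 -2. ] gap 0.0317 q [-38.  32. 108.  -0.  40. -38.]
```

{"method": "apply_moves", "body": {"moves": [[[0.005,-0.001,0],[0,0.003,-0.003],1],[[0.005,0,0],[0,0.001,-0.002],1],[[0.003,0,0],[0,0,0],1],[[0.002,0,0],[0,0,0],1],[[0,0,0],[0,0,0],1]]}}

```text
time: 14.43
tool_pos: [0.4404, -0.329, 0.2272]
eef_rot: [48.4, 89.9, -41.6]
contact_force: [-0.7, -0.3, -2.6]
finger_gap: 0.0319
```

Run:
```python
from h import *
delta((0.440,-0.328,0.2255),(1,0))
```

```text
t 14.43 pos [ 0.4404 -0.329   0.2272] shift [ 0.0017 -0.0004 -0.001 ] turn [ 0.0008  0.0007 -0.0008] deg 0.1 rows 0.0 F [-0.7 -0.3 -2.6] gap 0.0319 q [-38.  33. 108.  -0.  38. -38.]
```

Not yet bearing on the bar (F still −2.6 N). Lowering 1 mm at a time.

{"method": "apply_moves", "body": {"moves": [[[0.0015,0,0],[0,0,0],1],[[0,0,0],[0,0,0],1]]}}

```text
time: 14.6
tool_pos: [0.4405, -0.3291, 0.2257]
eef_rot: [49.5, 89.9, -40.5]
contact_force: [-0.9, 0.8, -2.4]
finger_gap: 0.0319
```

{"method": "apply_moves", "body": {"moves": [[[0.001,0,0],[0,0,0],1],[[0,0,0],[0,0,0],1]]}}

```text
time: 14.77
tool_pos: [0.4407, -0.3293, 0.2253]
eef_rot: [49.4, 89.9, -40.6]
contact_force: [0.5, -0.1, -2.3]
finger_gap: 0.0317
```

{"method": "apply_moves", "body": {"moves": [[[0.0015,0,0],[0,0,0],1],[[0,0,0],[0,0,0],1]]}}

```text
time: 14.93
tool_pos: [0.4409, -0.3295, 0.2255]
eef_rot: [49.1, 89.8, -40.8]
contact_force: [-0.3, -1.2, -2.7]
finger_gap: 0.0315
```

Run:
```python
from h import *
delta((0.440,-0.328,0.2255),(1,0))
save(viewer.camera('side'),'s15.png',(200,200,340,320),5)
save(viewer.camera('wrist'),'w15.png',None,1.5)
```

```text
t 14.93 pos [ 0.4409 -0.3295  0.2255] shift [ 0.     -0.0009 -0.0015] turn [ 0.0009  0.0022 -0.0025] deg 0.2 rows 0.0 F [-0.3 -1.2 -2.7] gap 0.0315 q [-38.  33. 108.  -0.  38. -38.]
```

View pics/s15.png

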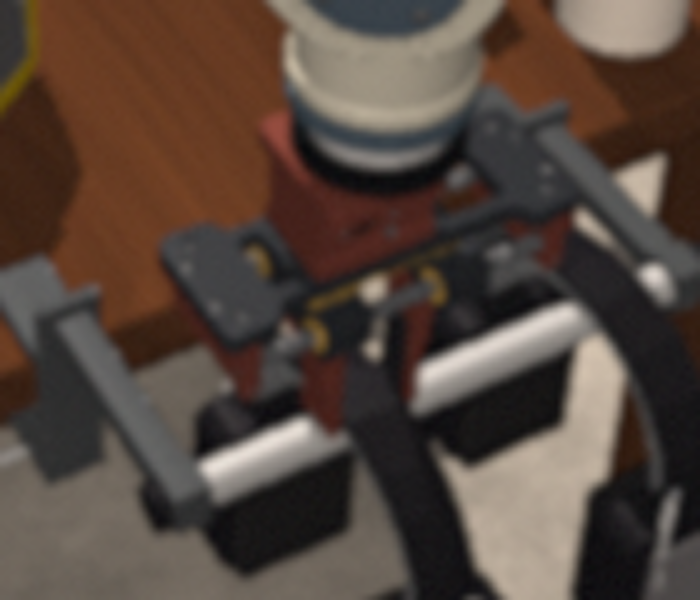

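View pics/w15.png

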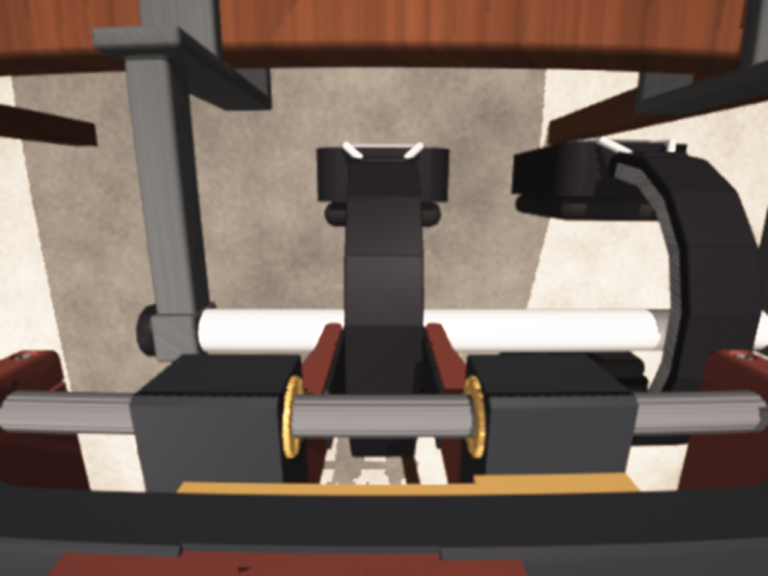

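{"method": "apply_moves", "body": {"moves": [[[0.002,-0.001,-0.0015],[0,0.002,-0.002],1],[[0.001,0,0],[0,0,0],1],[[0,0,0],[0,0,0],1]]}}

```text
time: 15.28
tool_pos: [0.4409, -0.3294, 0.2255]
eef_rot: [44.5, 89.7, -45.4]
contact_force: [0.2, -0.5, -2.0]
finger_gap: 0.0319
```

{"method": "apply_moves", "body": {"moves": [[[0.004,0,0],[0,0,0],1]]}}

```text
time: 15.37
tool_pos: [0.4411, -0.3299, 0.2236]
eef_rot: [39.7, 89.6, -50.2]
contact_force: [-14.1, 1.4, 46.1]
finger_gap: 0.0313
```

Run:
```python
from h import *
delta((0.440,-0.328,0.2255),(1,0))
```

```text
t 15.37 pos [ 0.4411 -0.3299  0.2236] shift [-0.0019 -0.001  -0.0019] turn [ 0.0019  0.0055 -0.0046] deg 0.4 rows 0.1 F [-14.1   1.4  46.1] gap 0.0313 q [-38.  34. 108.  -0.  38. -38.]
```

{"method": "apply_moves", "body": {"moves": [[[-0.0015,-0.001,-0.0015],[0,0.003,-0.003],1],[[0,0,0],[0,0,0],1]]}}

```text
time: 15.53
tool_pos: [0.4402, -0.3289, 0.2258]
eef_rot: [36.3, 89.7, -53.6]
contact_force: [0.2, -0.6, -1.3]
finger_gap: 0.0319
```

Run:
```python
from h import *
delta((0.440,-0.328,0.2255),(1,0))
save(viewer.camera('wrist'),'w16.png',None,1.5)
```

```text
t 15.53 pos [ 0.4402 -0.3289  0.2258] shift [ 0.0003 -0.0002 -0.0009] turn [ 0.0018  0.0039 -0.0029] deg 0.3 rows 0.0 F [ 0.2 -0.6 -1.3] gap 0.0319 q [-38.  33. 108.  -0.  38. -38.]
```

View pics/w16.png

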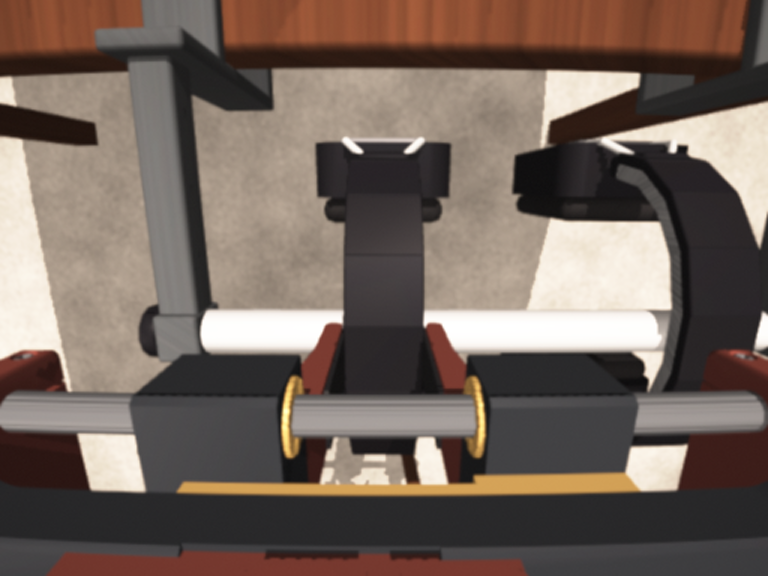

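Bar carries the band. Opening gradually, holding still.

{"method": "apply_moves", "body": {"moves": [[[0,0,0],[0,0,0],0.62],[[0,0,0],[0,0,0],0.58],[[0,0,0],[0,0,0],0.52],[[0,0,0],[0,0,0],0.45],[[0,0,0],[0,0,0],0.45]], "force": 10}}

```text
time: 16.0
tool_pos: [0.4405, -0.3289, 0.2242]
eef_rot: [36.5, 89.7, -53.4]
contact_force: [0.0, -0.5, -0.4]
finger_gap: 0.0478
```

Run:
```python
from h import *
delta((0.440,-0.328,0.2255),(1,0))
save(viewer.camera('wrist'),'w17.png',None,1.5)
```

```text
t 16.0 pos [ 0.4405 -0.3289  0.2242] shift [-0.0013 -0.0005 -0.0009] turn [ 0.002   0.0036 -0.0027] deg 0.3 rows 0.0 F [ 0.  -0.5 -0.4] gap 0.0478 q [-38.  34. 108.  -0.  38. -38.]
```

View pics/w17.png

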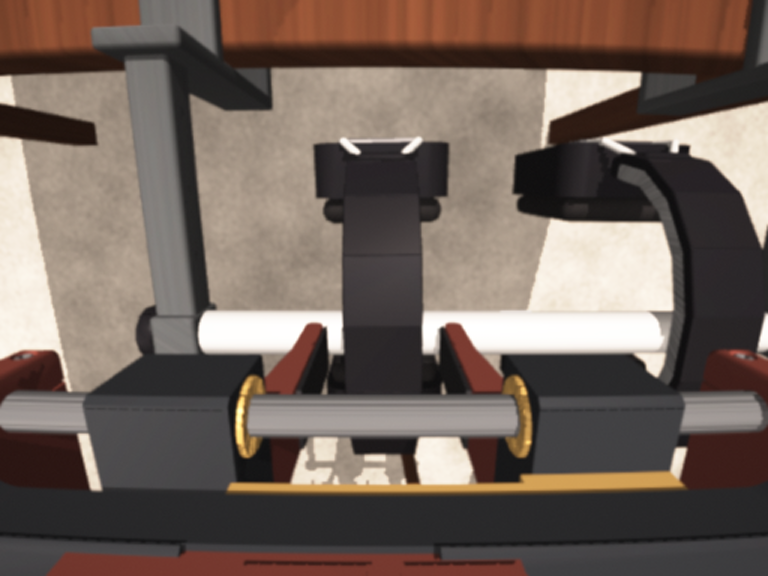

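Free and hanging still. Withdraw upward.

{"method": "apply_moves", "body": {"moves": [[[-0.008,0,0],[0,0,0],0.45],[[-0.015,0,0],[0,0,0],0.45],[[-0.025,0,0],[0,0,0],0.4],[[-0.035,0,0],[0,0,0],0.4],[[-0.04,0,0],[0,0,0],0.4],[[-0.04,0,0],[0,0,0],0.4],[[-0.03,0,-0.02],[0,0,0],0.4],[[-0.02,0,-0.03],[0,0,0],0.4],[[0,0,-0.03],[0,0,0],0.4],[[0,0,0],[0,0,0],0.4]]}}

```text
time: 16.88
tool_pos: [0.4389, -0.2464, 0.4516]
eef_rot: [63.0, 89.7, -27.2]
contact_force: [-0.1, -0.6, -0.3]
finger_gap: 0.0526
```

Run:
```python
from h import *
delta((0.440,-0.25,0.42),(1,0))
o=viewer.camera('side');m=viewer.camera_model('side');t=viewer.camera('top');mt=viewer.camera_model('top');w=viewer.camera('wrist');mw=viewer.camera_model('wrist')
for x in(.440,.583):
  v=np.array([x,-.328,-.133,np.pi/2])
  for mm,im in((m,o),(mt,t),(mw,w)):
    cs,_=cv2.findContours((sil(mm,v)>.5).astype(np.uint8),0,2); cv2.drawContours(im,cs,-1,(0,255,0),1)
save(o,'s18.png',(110,110,390,350),2.5); save(t,'t18.png',None,1.5); save(w,'w18.png',None,1.5)
```

```text
t 16.88 pos [ 0.4389 -0.2464  0.4516] shift [0.0317 0.001  0.0036] turn [-0.002   0.0021 -0.0041] deg 0.3 rows 0.8 F [-0.1 -0.6 -0.3] gap 0.0526 q [-31.  11. 106.   0.  63. -31.]
```

View pics/s18.png

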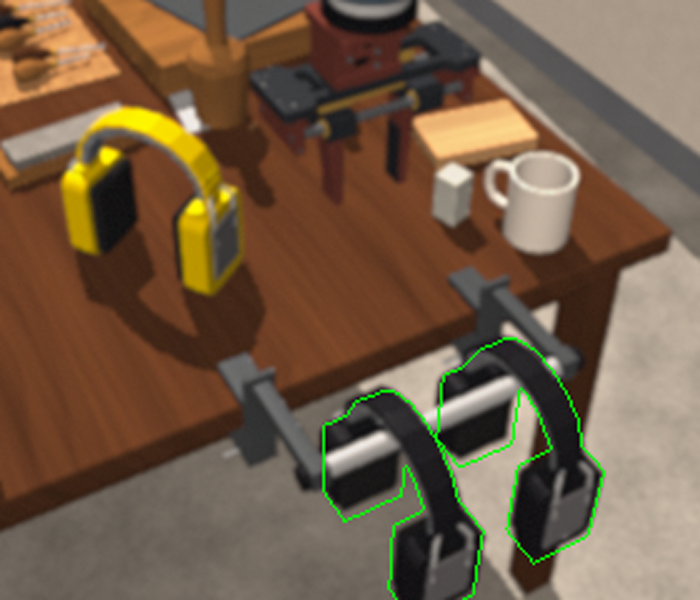

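View pics/t18.png

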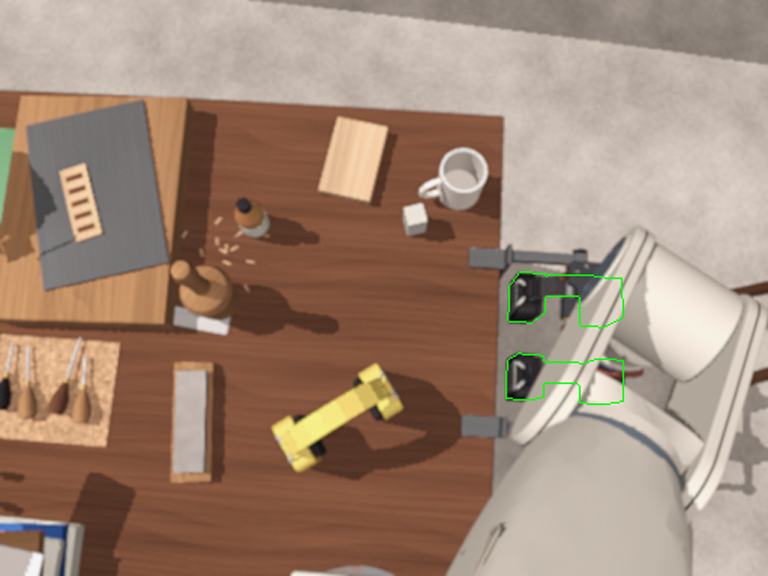

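View pics/w18.png

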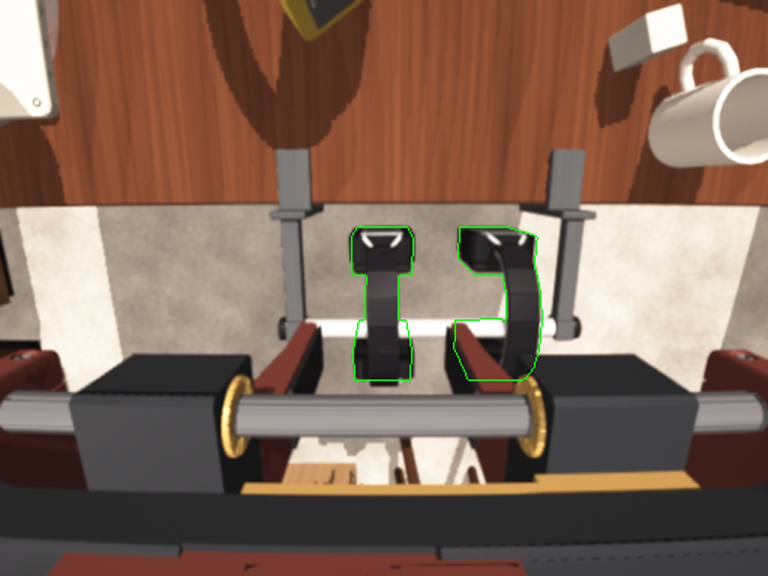

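```bash
python3 -c "
from plant import ticket
print(ticket.close_job())"
```

```text
the job is handed in; nothing more can be done
None
```

I slid the hanging pair along the bar to its far end without lifting it (crown x from about 0.506 to 0.583 m). I then gripped the black desk pair at its crown and hung it on the nearer part of the bar at x ≈ 0.44 m. The job was handed in at about 17 s.

**Last checks:**
- **Placing:** in the side and wrist pictures, both pairs match the model outlines at their intended poses, square over the bar with one cup on either side. The arm hid most of the rail from the top camera, so that view confirmed only the desk-side cups.
- **Bystanders:** in the top picture, the bystanders and the yellow look-alike look unmoved. I judged that by eye and did not measure it.
- **Robot:** the gripper is clear of everything, with contact force near zero.

**Disagreement:** while seating the pair, the z force read about 46 N for one control step. That was the held band, or possibly the fingertips, meeting the bar, not the arm or gripper body. The arm eased off at once, and the wrist force stayed well under 120 N.

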